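# Feed the taped die pack into the die-cutting press and hold it at the rollers

### The job

Pick up the narrow taped die pack, bring it level to the entry slot of the small die-cutting press, and slide it straight in, end first with its clear plate up, until its end meets the two rollers inside. Keep hold of it there, pushing it lightly against the rollers, so that a colleague can wind the crank: finish while still gripping it. Do not ram it, leave the crank alone and do not disturb the other things on the table.

Things in the scene. Friction and masses are not known exactly. Their poses are not given: they have to be found in the camera images.
- die_pack: Rigid flat bar, 160 mm long, 58 wide, 16 high, about 0.2 kg: white base plate, card with a steel die, clear top plate, bound by two paper bands 12 mm wide, 22 mm from each end. Lies flat on the robot's left, lengthways about along y. Origin: centre of its underside; x along its length, y across, z up. Both ends alike, either may go first; grip across the 58 mm, within 50 mm of the end that stays out.
- press: Hand-cranked press, fixed: base 150 x 150 mm, 20 mm high; two rounded grey cheeks 110 mm deep, 128 mm over their outsides, 135 high; white front between. Origin: centre of its underside on the table; x is the feed direction, z up. The entry face, 55 mm from the origin on the -x side, looks to the robot's left, up to half turned away from it; in front of it only the base juts out, 20 mm. The crank is on the +y side, away from the robot.
- press_mouth (a point): Centre of the entry slot's mouth, in the plane of the entry face, 70 mm above the table; axes as press. The slot is 60 mm wide (along y) and 18 mm high, 2 mm more than the pack each way; over its first 6 mm it flares, 68 x 26 mm at the face; the straight part ends 18 mm behind the face. The pack's underside must travel at 62 mm height.
- press_nip (a point): Point in the middle of the slot's section, 27 mm behind the entry face, where the end of a centred pack meets both rollers; axes as press. A centred pack's origin is then 80 mm before this point along x and 8 mm below it; pushing on presses it into the soft rubber.
- rollers: The two rubber-covered rollers one above the other inside the press, 28 mm in diameter, 10 mm apart, 60 mm long along the press's y. They do not turn here and stop the pack; their thick soft rubber gives way along the feed direction by 1 mm for 2.5 N, up to 5 mm. Origin: midway between their axes, 36 mm behind the entry face when not pushed, 70 mm above the table.
- crank (a joint): Angle of the crank on the far side of the press, rad; it stays where it is. 0 is straight up. Not to be touched.
- crank_knob (a point): Middle of the crank's black knob (22 mm diameter, 34 mm long), 60 mm from the crank's axis.
- wide_plate: Short, wide spare plate, 110 x 88 x 8 mm, lying flat beside the pack. Origin: centre of its underside, x along the 110 mm. Leave alone.
- wax_a: Wax block in a paper band, 45 x 24 x 16 mm, between the pack and the press. Origin: centre of its underside. Leave alone.
- wax_b: Wax block like wax_a, nearer the robot. Leave alone.
- wax_c: Wax block like wax_a, beyond the middle of the table. Leave alone.
- iron: Small craft iron, steel sole 85 x 60 mm with a round nose, about 75 mm high, handle on top, standing at the far left. Origin: underneath its middle. Leave alone.
- tape_roll: Roll of paper tape lying flat, 90 mm in diameter, 24 mm high, beyond the press. Leave alone.
- mug: White mug, 80 mm in diameter, 90 mm high, right of the press. Leave alone.
Things that resemble listed ones, but are neither listed nor needed, are in the scene too. What is shaped like the die_pack but black or turquoise is not meant.

How it is judged (in metres and radians):
On the way, in this order (a step that is already met when the one before it is completed fails the run):
1. the die pack is lifted off the table in the grip (height (world z) of die_pack above 0.03 m and contact force between die_pack and the fingers above 1 N), for 0.2 s.
2. the end of the die pack is inside the slot, lengthways and level (angle between die_pack's own z axis and vertical below 0.12 rad and angle between the x axis of die_pack and the x axis of press_nip, either way round below 0.09 rad and y of die_pack in the frame of press_nip between -0.006 and 0.006 m and x of die_pack in the frame of press_mouth above -0.069 m and height (world z) of die_pack between 0.054 and 0.07 m), for 0.1 s.
At the end, for the whole second after the job is handed in: The die pack is in the slot, level (0.12 rad), along the feed direction (0.09 rad), within 6 mm of the slot's middle line, its end no more than 4 mm short of where it meets the rollers and pressed on them with 1 to 25 N, at rest, still gripped by the fingers (angle between die_pack's own z axis and vertical below 0.12 rad and angle between the x axis of die_pack and the x axis of press_nip, either way round below 0.09 rad and y of die_pack in the frame of press_nip between -0.006 and 0.006 m and x of die_pack in the frame of press_nip above -0.084 m and height (world z) of die_pack between 0.054 and 0.07 m and contact force between die_pack and rollers between 1 and 25 N and contact force between die_pack and the fingers above 2 N and linear speed of die_pack below 0.02 m/s); the arm keeps its last pose, push and grip.
It fails at once if the die pack is rammed against the press (over 45 N) (contact force between die_pack and press above 45 N).
It fails at once if the crank is turned by more than 0.3 rad (distance of crank_knob from where it was at the start of the episode above 0.018 m).
It fails at once if the wide plate, a wax block, the iron, the tape roll or the mug is shifted by more than 20 mm (distance of any of wide_plate, wax_a, wax_b, wax_c, iron, tape_roll, mug from where it was at the start of the episode above 0.02 m).
It also fails if it takes over 40 s, if anything falls off the work surface, if the arm or the gripper's body presses on something with over 40 N, if the wrist force passes 120 N, or if a joint passes its speed limit or range.

### The arm

A 6-joint arm with a two-finger parallel gripper is mounted at the origin on the work surface. World frame = base frame: x ahead of the robot, y to its left, z up, the work surface at z = 0. Lengths are in mm, angles in rad, forces in N, time in s.
With the tool pointing down it reaches from about 350 to 775 mm from the base axis. Payload 5.5 kg.
Tool frame: the origin (TCP) lies on the mounting face of the last link; the fingertips stand 173 mm ahead of it and the grasp point (between the pads) lies 155 mm ahead of it; z points along the fingers, y is the line along which they close (so a half turn about z gives the same grasp; the last joint's range is limited). The gripper opens to 85 mm and grips with 20 to 120 N. Pads are 22 mm wide; open, the fingers measure 114 mm over their backs; the gripper's body (76 mm by 85 mm) begins 54 mm behind the grasp point. The pads swing forward as they close: fully open they stand 13 mm farther back than shut.
Start: joints at [-1.331, 0.313, 0.046, 1.304, 0, 1.431], TCP at [213.167, -534.053, 404.723] pointing down, gripper open.
Joint ranges: [-2.76, 2.76], [-0.86, 1.69], [-1.03, 1.26], [-2.2, 2.34], [-1.47, 1.5], [-3.14, 3.14]. Speed limits (rad/s): [2.57, 2.57, 3.14, 3.14, 3.14, 3.14].

### API

Orientations are given as [roll, pitch, yaw] about the fixed x, y, z axes, in that order (R = Rz(yaw) Ry(pitch) Rx(roll)).
In Python, from rig import arm, solver, imaging, monitor gives the robot as it stands. The module is installed in compiled form; this text tells all that it offers. Calls block until the motion is done:
- arm.move_to(position, orientation): joint-space move of the TCP to a pose.
- arm.line_to(position, rotation=None, v=150, threshold=None): straight line of the TCP; rotation=None keeps the orientation; v is the mean speed in mm/s. With threshold (N) it stops when the force on the tool has changed by that much, and returns True; else False.
- arm.movej(angles): joint-space move.
- arm.ungrasp() and arm.close(grasp_force=None): open the fingers fully, or close them until they stop; grasp_force is the grip in N (None keeps the last).
- arm.wait(seconds).
- solver.ik(position, orientation): joint angles nearest the present ones, or None.
- imaging.grab_frame(name): name is "scene" or "top"; returns a dict with "image" (400x640x3 uint8, blue, green, red), "camera_matrix" (3x3 intrinsics, pixels), "k1" (the pictures are not rectified: a ray, as slopes to the right and down, at radius r is drawn at 1 + k1 r^2 times it, then the intrinsics apply), "world_to_cam" (4x4, takes a point from world to camera coordinates). Camera axes: x right, y down, z forward; pixel columns grow to the right and rows downward; lengths in mm; the calibration is good to about 2 mm. A picture is of the moment at which its call begins. There is no depth.
A pose or a line that the arm cannot do raises arm.MotionError and nothing moves.
- arm.job_done(): hands the job in; it is judged then, once.
Trained networks look in a picture, given as the dict that the camera call returned (one of the last four; its "shot" number tells which), for a name from the list of things; names that differ only in an ending like _2 or _b are one class to them, and where a whole thing is asked for, a point or a joint stands for the part that bears it (a point fixed in the world has none). Each returns a list of dicts, best first, with "p" (0 to 1); they miss things now and then, are a little off and sometimes report something else, mostly with a low value. They report only what shows in the picture. A call takes as long as a camera call. They do not tell look-alikes from the thing itself.
- imaging.find_in(picture, label): "position" ([column, row] in pixels, amid what is visible of it).
- imaging.regions_of(picture, label): "pixels" (400x640 bool, what is visible of it) and "position" ([column, row] in pixels, amid what is visible of it).
- imaging.mark_of(picture, label): "position" ([column, row] in pixels: a listed point, or the origin of a listed thing).
Readings, each from a call of its own:
- monitor.current_t(): time.
- monitor.current_joints(): joint angles.
- monitor.current_qvel(): joint speeds.
- monitor.current_joint_efforts(): joint torques, N m.
- monitor.current_tcp_pos(): TCP position.
- monitor.current_tcp_rot(): TCP orientation.
- monitor.current_force(): force on the tool from outside, world axes, zero at the start.
- monitor.current_torque(): the same for the moment, N m.
- monitor.current_gripper_width(): opening from 0.0 (shut) to 1.0 (fully open).
- monitor.current_grip_force(): force on a finger pad.
Only numpy, scipy, OpenCV 4.12 (cv2) and the standard library are available. Lean on these libraries where they do the work, as an engineer would, in place of code of your own. Each camera call takes 0.05 s, during which the arm holds its last target. There are 200 camera calls.

## Working session

There is one attempt and no reset: what is moved stays moved. The work goes in short steps, each a Python script; the robot and the scene stay as the last script left them, time stands still between calls to the robot, and variables do not carry over. Pictures are saved under pics/ and viewed, at most 10 in all, crops included, and the job is handed in when it is done.

```bash
mkdir -p pics; cat > h.py <<'E'
import numpy as np, cv2
from rig import arm, solver, imaging, monitor
def ray(f,px):
    K=np.array(f["camera_matrix"]);k=f["k1"];T=np.array(f["world_to_cam"])
    px=np.atleast_2d(np.array(px,float))
    u=cv2.undistortPoints(px[:,None],K,np.array([k,0,0,0,0.]))[:,0]
    d=np.c_[u,np.ones(len(u))]@T[:3,:3]; o=-T[:3,:3].T@T[:3,3]
    return o,d
def at(f,px,z):
    o,d=ray(f,px); return o+d*((z-o[2])/d[:,2])[:,None]
def proj(f,P):
    T=np.array(f["world_to_cam"]);P=np.atleast_2d(np.array(P,float))
    return cv2.projectPoints(P,cv2.Rodrigues(T[:3,:3])[0],T[:3,3],np.array(f["camera_matrix"]),np.array([f["k1"],0,0,0,0.]))[0][:,0]
E
python3 - <<'E'
from h import *
for n in("scene","top"):
    f=imaging.grab_frame(n); cv2.imwrite(f"pics/{n}1.png",f["image"])
    T=np.array(f["world_to_cam"]);print(n,f["k1"],np.array(f["camera_matrix"])[0,0],-T[:3,:3].T@T[:3,3])
    for l in("die_pack","press","press_mouth","press_nip","crank_knob"):
        for r in imaging.mark_of(f,l): print(l,np.round(r["position"],1),round(r["p"],2))
    for r in imaging.regions_of(f,"die_pack"):
        ys,xs=np.nonzero(r["pixels"]); rc=cv2.minAreaRect(np.c_[xs,ys].astype(np.float32)); print("reg",r["position"],r["p"],rc, at(f,[r["position"]],16))
E
```

```text
scene -0.03656551243990657 374.3288245555128 [1308.03281422 -223.14249489  841.24106319]
die_pack [428.2 159.6] 0.92
die_pack [245.2 187.3] 0.92
die_pack [440.3 203.4] 0.88
die_pack [360.4 164. ] 0.86
die_pack [372.5 199.7] 0.8
die_pack [262.  235.6] 0.31
press [259.6 235. ] 0.91
press_mouth [276.8 217.1] 0.86
press_nip [335.3 222.2] 0.69
press_nip [264.1 222.1] 0.6
crank_knob [263.3 234.7] 0.59
reg [372.3, 199.3] 0.88 ((373.4836120605469, 197.18032836914062), (17.288724899291992, 47.979248046875), 68.62937927246094) [[469.26764993 166.97843429  16.        ]]
reg [244.9, 182.8] 0.84 ((245.97543334960938, 184.7294921875), (27.52286720275879, 18.107147216796875), 84.80557250976562) [[ 266.2753857  -226.73787517   16.        ]]
reg [364.1, 167.0] 0.77 ((363.2113037109375, 165.4603729248047), (30.346179962158203, 16.463109970092773), 79.3803482055664) [[296.68743239 201.6523986   16.        ]]
reg [427.9, 158.9] 0.64 ((427.9449768066406, 161.68350219726562), (46.071449279785156, 13.02643871307373), 16.699241638183594) [[315.90591908 448.39746191  16.        ]]
reg [437.2, 203.8] 0.56 ((4
[... 616 characters left out ...]
260.19345538 -219.59318527   16.        ]]
reg [149.0, 278.5] 0.92 ((152.50001525878906, 277.0000305175781), (57.27565002441406, 23.33452033996582), 45.0) [[315.6558535  458.71786378  16.        ]]
reg [175.3, 202.0] 0.84 ((174.8037109375, 204.20359802246094), (20.721233367919922, 57.176212310791016), 43.9583740234375) [[531.46523992 387.5258291   16.        ]]
reg [237.8, 293.1] 0.82 ((238.55767822265625, 291.7115173339844), (21.768888473510742, 58.44260025024414), 11.309932708740234) [[266.8556215 209.4300457  16.       ]]
reg [243.8, 227.9] 0.64 ((247.34976196289062, 228.36912536621094), (20.984819412231445, 57.11762237548828), 76.60750579833984) [[451.30359704 191.19710513  16.        ]]
```

View pics/scene1.png

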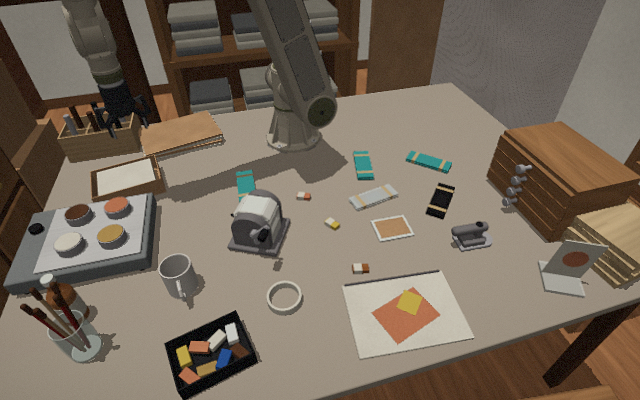

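View pics/top1.png

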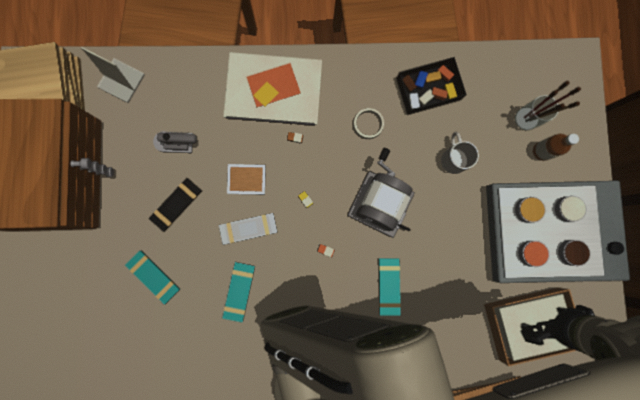

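The die pack could be confused with five flat bars in the top view: turquoise at (152,277), (239,292) and (389,287), black at (176,204), and white/clear with paper bands at (248,229). By the description it is the white one at (248,229). The press is at (382,202), with its entry face towards the upper left and its crank at (386,154). Next I fit both poses and check close crops.

```bash
cat >> h.py <<'E'
from scipy.optimize import minimize
def box(lx,ly,z0,z1,cx=0,cy=0):
    return np.array([[cx+sx*lx/2,cy+sy*ly/2,z] for sx in(-1,1) for sy in(-1,1) for z in(z0,z1)])
def place(P,x,y,a):
    c,s=np.cos(a),np.sin(a); return P@np.array([[c,s,0],[-s,c,0],[0,0,1]])+[x,y,0]
def sil(f,parts,p,S=8,roi=None):
    x0,y0,x1,y1=roi; m=np.zeros(((y1-y0)*S,(x1-x0)*S),np.uint8)
    for P in parts:
        q=(proj(f,place(P,*p))-[x0-.5,y0-.5])*S
        cv2.fillConvexPoly(m,cv2.convexHull(q.astype(np.float32)).astype(np.int32),1)
    return m
def fit(fs,masks,parts,p0,step=(8,8,.1)):
    rois=[];ms=[]
    for m in masks:
        ys,xs=np.nonzero(m); r=(xs.min()-8,ys.min()-8,xs.max()+9,ys.max()+9); rois.append(r)
        ms.append(cv2.resize(m[r[1]:r[3],r[0]:r[2]].astype(np.uint8),None,fx=8,fy=8,interpolation=cv2.INTER_NEAREST))
    def cost(p):
        return sum(1-(s&m).sum()/max((s|m).sum(),1) for f,m,r in zip(fs,ms,rois) for s in[sil(f,parts,p,8,r)])
    sim=np.array([p0]+[np.array(p0)+np.eye(3)[i]*step[i] for i in range(3)])
    r=minimize(cost,p0,method="Nelder-Mead",options=dict(initial_simplex=sim,xatol=.05,fatol=1e-4)); return r.x,r.fun
PACK=[box(160,58,0,16)]
def th(n): 
    a=np.linspace(0,np.pi,9); return n
PRESS=[box(150,150,0,20), np.r_[box(110,128,0,80),box(50,128,130,135),box(85,128,100,120)]]
def crop(f,c,w,h,S,lines):
    x0,y0=int(c[0]-w/2),int(c[1]-h/2); im=cv2.resize(f["image"][y0:y0+h,x0:x0+w],None,fx=S,fy=S,interpolation=cv2.INTER_CUBIC)
    for P,col in lines:
        q=((proj(f,P)-[x0-.5,y0-.5])*S).astype(np.int32); cv2.polylines(im,[q],True,col,1)
    return im
def rect(lx,ly,z): return np.array([[-lx/2,-ly/2,z],[lx/2,-ly/2,z],[lx/2,ly/2,z],[-lx/2,ly/2,z]])
E
python3 - <<'E'
from h import *
fs=[imaging.grab_frame(n) for n in("scene","top")]
pk=[];pr=[]
near=[(373,197),(248,229)];nearp=[(259,220),(382,202)]
for f,n,q in zip(fs,near,nearp):
    b=lambda l,c:min(imaging.regions_of(f,l),key=lambda r:np.hypot(*(np.array(r["position"])-c)))["pixels"]
    pk.append(b("die_pack",n)); pr.append(b("press",q))
for i in ([0],[1],[0,1]):
    a=fit([fs[k] for k in i],[pk[k] for k in i],PACK,[455,180,1.75])
    b=fit([fs[k] for k in i],[pr[k] for k in i],PRESS,[530,-180,-2.05])
    print(i,"pack",np.round(a[0],3),a[1],"press",np.round(b[0],3),b[1])
P,Q=a[0],b[0]
for l in("wide_plate","wax_a","wax_b"):
    print(l,[np.round(at(fs[1],[r["position"]],10)[0]) for r in imaging.find_in(fs[1],l)])
R=lambda lx,ly,z,p:place(rect(lx,ly,z),*p)
G,B=(0,255,0),(0,0,255)
c1=[crop(f,n,66,50,6,[(R(160,58,16,P),G),(R(160,58,0,P),B)]) for f,n in zip(fs,near)]
c2=[crop(f,n,98,100,4,[(R(150,150,20,Q),G),(R(110,128,135,Q),B)]) for f,n in zip(fs,nearp)]
c2=[cv2.resize(c,(396,299)) if 0 else c[:, :396] for c in c2]
cv2.imwrite("pics/pack.png",np.hstack(c1)); cv2.imwrite("pics/press.png",np.hstack(c2))
E
```

```text
[0] pack [453.278 177.996   1.773] 0.0665086125506158 press [ 506.893 -211.306   -2.067] 0.06615801035619018
[1] pack [450.971 180.263   1.777] 0.06056107857823778 press [ 513.074 -209.825   -2.072] 0.1015193922431028
[0, 1] pack [451.847 178.818   1.778] 0.14223467253135214 press [ 511.987 -210.778   -2.063] 0.18437221867127673
wide_plate [array([597., 191.,  10.])]
wax_a [array([536.,  12.,  10.]), array([383., -48.,  10.])]
wax_b [array([536.,  12.,  10.]), array([383., -48.,  10.])]
```

View pics/pack.png

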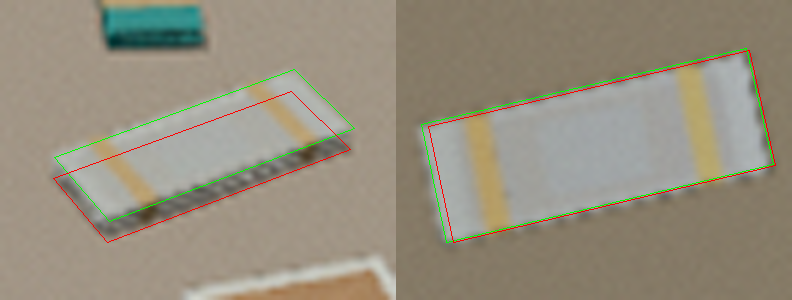

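View pics/press.png

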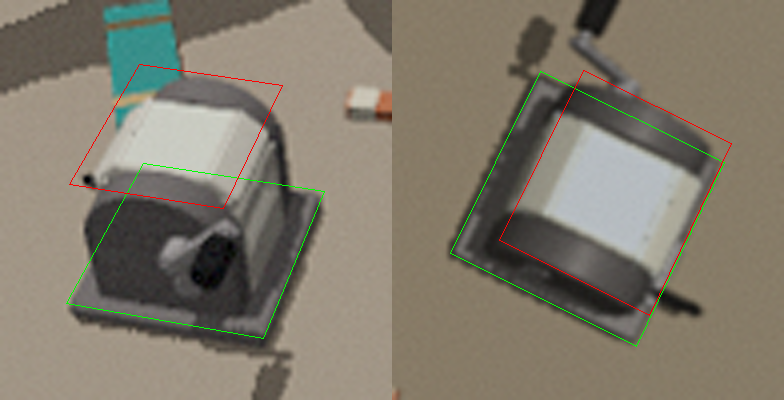

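The crop confirms it: the chosen bar is white with a clear top and two paper bands. The fit outline follows it to within about 1 px. The press base fit (green) matches its corners, and its feed yaw is about -2.065. I grip the left (+y) end, lift, and carry it in front of the slot.

```bash
cat >> h.py <<'E'
D=45.0; ZG=169.5
def tcp_for(x,y,a,zu):  # pack origin, FEED yaw a, underside height -> TCP position
    return [x-D*np.cos(a),y-D*np.sin(a),ZG+zu]
def inpress(Q,dx,dy=0): # press-frame -> world
    c,s=np.cos(Q[2]),np.sin(Q[2]); return Q[0]+c*dx-s*dy,Q[1]+s*dx+c*dy
E
python3 - <<'E'
from h import *
pk=[451.8,178.9,1.777-np.pi]; Q=[511.5,-210.5,-2.066]
pre=tcp_for(*inpress(Q,-175),Q[2],62)
best=None
for o in(0,np.pi):
    w=lambda a:(a+o+np.pi)%(2*np.pi)-np.pi
    j1=solver.ik(tcp_for(*pk,0),[np.pi,0,w(pk[2])]); j2=solver.ik(pre,[np.pi,0,w(Q[2])])
    print(o,None if j1 is None else np.round(j1,2),None if j2 is None else np.round(j2,2))
    if j1 is not None and j2 is not None:
        c=abs(j1[5]-j2[5])+.2*max(abs(j1[5]),abs(j2[5]))
        if best is None or c<best[0]: best=(c,w(pk[2]),w(Q[2]))
_,wa,wb=best; print(best)
t=tcp_for(*pk,0)
arm.move_to([t[0],t[1],300],[np.pi,0,wa])
arm.line_to([t[0],t[1],ZG],v=120,threshold=15)
print(monitor.current_tcp_pos(),monitor.current_force())
arm.close(80)
print("w",monitor.current_gripper_width(),monitor.current_grip_force(),monitor.current_force())
arm.line_to([t[0],t[1],ZG+120],v=120)
print("w",monitor.current_gripper_width(),monitor.current_grip_force(),monitor.current_force(),monitor.current_torque())
arm.move_to([pre[0],pre[1],pre[2]+58],[np.pi,0,wb])
arm.line_to(pre,v=100); arm.wait(.3)
print(monitor.current_tcp_pos(),monitor.current_tcp_rot(),monitor.current_t())
fs=[imaging.grab_frame(n) for n in("scene","top")]
G,B,Y=(0,255,0),(0,0,255),(0,255,255)
ims=[]
for f in fs:
    a=np.array([*inpress(Q,-175),Q[2]]); R=lambda lx,ly,z,p:place(rect(lx,ly,z),*p)
    mouth=place(np.array([[-55,-34,57],[-55,34,57],[-55,34,83],[-55,-34,83.]]),*Q)
    c=proj(f,[[*inpress(Q,-100),70]])[0]
    ims.append(crop(f,c,98,100,4,[(R(160,58,78,a),G),(R(150,150,20,Q),B),(mouth,Y)]))
    print([(l,np.round(r["position"],1),round(r["p"],2)) for l in("press_mouth","die_pack") for r in imaging.mark_of(f,l)], proj(f,[[*inpress(Q,-55),70],[*a[:2],62]]).round(1))
cv2.imwrite("pics/pre.png",np.hstack(ims))
E
```

```text
0 [ 0.3   0.37 -0.52  0.69  0.   -1.47] [-0.16  0.49 -0.12  0.95  0.   -1.23]
3.141592653589793 [ 0.3   0.37 -0.52  0.69  0.    1.67] [-0.16  0.49 -0.12  0.95  0.    1.91]
(np.float64(0.5337669432833018), -1.3645926535897932, -2.066)
[443.0171174  223.06282858 170.10922751] [ 0.06151622 -0.0459466   0.12088768]
w 0.6512645995513329 85.41668772697449 [-0.4924787   0.09957692  5.34963569]
w 0.6554687533637652 84.67405200004578 [-0.532983   -0.74123018 -2.10959887] [ 0.07048213  0.02470961 -0.02373222]
[616.2699741  -17.01086168 232.13747635] [-3.14057274e+00  3.32712544e-04 -2.06606180e+00] 8.9
[('press_mouth', array([275.4, 220.8]), 0.56), ('die_pack', array([247.1, 189.6]), 0.88), ('die_pack', array([430.7, 161.9]), 0.72), ('die_pack', array([314.8, 231.7]), 0.71), ('die_pack', array([438.2, 205.4]), 0.67), ('die_pack', array([358.1, 163.9]), 0.55), ('die_pack', array([277.1, 219.5]), 0.27)] [[275.3 221.9]
 [315.8 230.3]]
[('press_mouth', array([365.8, 190.3]), 0.8), ('die_pack', array([175. , 204.1]), 0.91), ('die_pack', array([387.4, 287.8]), 0.84), ('die_pack', array([151.4, 277.7]), 0.81), ('die_pack', array([238.1, 292.7]), 0.78), ('die_pack', array([367.7, 195.6]), 0.18)] [[366.8 193.2]
 [328.6 174.5]]
```

View pics/pre.png

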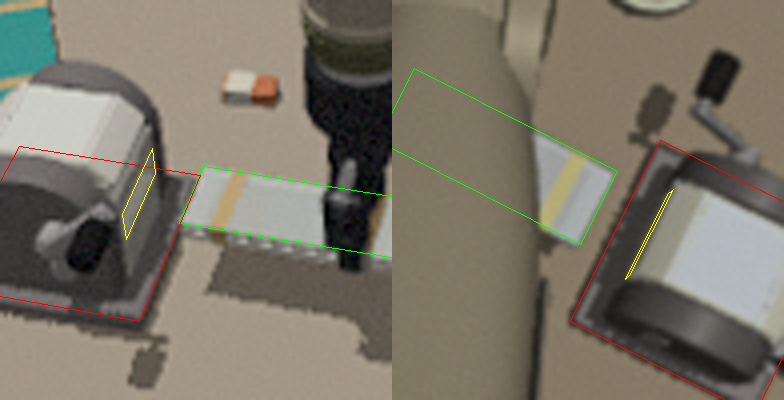

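The picture shows the pack level in the grip, its top edges on the predicted green outline in both views to within about 0.5 px. The press base (red) and the slot (yellow) also agree. I now feed it slowly, guarded by force.

```bash
cat >> h.py <<'E'
Q=[511.5,-210.5,-2.066]
def state():
    p=np.array(monitor.current_tcp_pos());c,s=np.cos(Q[2]),np.sin(Q[2])
    d=p[:2]-Q[:2]; F=np.array(monitor.current_force()); M=np.array(monitor.current_torque())
    r=lambda v:np.array([c*v[0]+s*v[1],-s*v[0]+c*v[1],v[2]])
    x=r(np.r_[d,p[2]-ZG-.6]); return x+[D,0,0],r(F),r(M)
def go(dx,dy=0,zu=62.0,v=20,th=None):
    h=arm.line_to(tcp_for(*inpress(Q,dx,dy),Q[2],zu+.6),v=v,threshold=th)
    x,F,M=state(); print(h,"pos",x.round(2),"F",F.round(1),"M",M.round(2)); return h,x,F,M
E
python3 - <<'E'
from h import *
go(-139,v=40)
for dx in(-133,-129,-125,-121,-117,-113):
    if go(dx,v=15,th=6)[0]: break
print(monitor.current_t())
E
```

```text
False pos [-1.3915e+02  2.0000e-02  6.1990e+01] F [-0.1 -0.8 -1.1] M [0.02 0.14 0.01]
False pos [-1.3291e+02  4.0000e-02  6.2030e+01] F [-0.4 -0.2 -1.8] M [ 0.03  0.09 -0.06]
False pos [-129.08    0.36   62.29] F [-1.8  0.9 -2.9] M [0.35 0.39 0.13]
True pos [-127.02    0.91   62.13] F [-0.1  1.8 -1.6] M [0.42 0.08 0.25]
11.4833
```

The flare is guiding the end towards +y, so I adjust sideways.

```bash
python3 - <<'E'
from h import *
arm.wait(.2);x,F,M=state();print(x.round(2),F.round(1),M.round(2))
for dy in(1,1.5,2,2.5,3):
    h,x,F,M=go(x[0],dy,v=15); 
    arm.wait(.2);_,F,M=state();print(dy,F.round(1),M.round(2))
f=[imaging.grab_frame(n) for n in("scene","top")]
ims=[]
for g in f:
    c=proj(g,[[*inpress(Q,-80),70]])[0]; ims.append(crop(g,c,66,66,6,[]))
cv2.imwrite("pics/in.png",np.hstack(ims))
E
```

```text
[-127.18    0.88   61.64] [ 0.1  2.  -1.5] [ 0.56 -0.23  0.37]
False pos [-127.14    1.08   61.93] F [ 0.1  2.3 -0.9] M [ 0.53 -0.2   0.32]
1 [ 0.6  2.3 -1.4] [ 0.5  -0.24  0.34]
False pos [-127.11    1.31   61.87] F [ 1.3  1.3 -0.9] M [ 0.3  -0.19  0.2 ]
1.5 [ 0.7  1.  -1. ] [ 0.2  -0.22  0.16]
False pos [-127.12    1.6    61.79] F [ 1.   0.5 -0.1] M [-0.01 -0.15 -0.04]
2 [ 0.7  0.  -0.7] [-0.08  0.01 -0.03]
False pos [-127.14    2.47   61.93] F [-0.4  0.3 -1.1] M [-0.04  0.   -0.01]
2.5 [ 0.3  0.1 -1.1] [-0.12  0.01 -0.12]
False pos [-127.14    3.08   62.02] F [ 0.5  0.1 -1.6] M [-0.04 -0.02 -0.06]
3 [ 0.4  0.4 -0.2] [-0.02  0.05  0.01]
```

View pics/in.png

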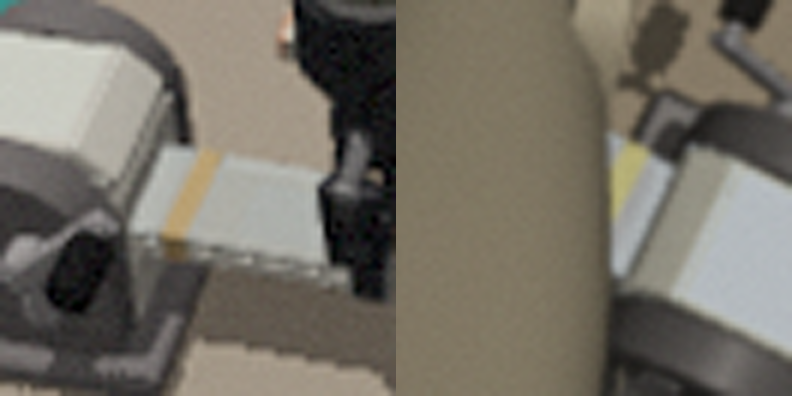

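The pack's end is inside the mouth, and the side force vanishes from dy≈2 on. I continue at dy=3.

```bash
python3 - <<'E'
from h import *
dy=3.0
for dx in np.arange(-125,-104,2.0):
    h,x,F,M=go(dx,dy,v=15,th=6)
    if h or F[0]<-4: break
    if abs(M[2])>.2: dy+=.5*np.sign(M[2]); print("dy",dy)
arm.wait(.3);x,F,M=state();print(x.round(2),F.round(1),M.round(2),monitor.current_t())
E
```

```text
False pos [-124.81    3.07   62.05] F [ 0.5  0.4 -1.4] M [ 0.02 -0.06  0.04]
False pos [-122.85    3.02   61.99] F [ 0.1 -0.4 -1.9] M [-0.02 -0.1  -0.02]
False pos [-120.85    3.     62.  ] F [ 0.2 -0.4 -1.1] M [ 0.01 -0.06 -0.02]
False pos [-118.85    3.02   62.  ] F [-0.4  0.5 -1.3] M [ 0.01 -0.07  0.01]
False pos [-116.86    3.     61.99] F [-0.2 -0.  -1.3] M [-0.05 -0.08 -0.01]
False pos [-114.84    3.03   61.99] F [ 0.6 -0.  -1.8] M [ 0.05 -0.08  0.02]
False pos [-112.87    3.     62.  ] F [ 1.1  0.4 -1.1] M [-0.02 -0.1  -0.06]
False pos [-110.86    3.     62.01] F [ 0.5 -1.1 -0.7] M [ 0.07 -0.08  0.04]
False pos [-108.86    3.     62.01] F [ 0.1  0.7 -1.8] M [-0.06 -0.03  0.05]
False pos [-107.2     2.98   62.08] F [-2.6 -0.1 -1.2] M [-0.05  0.42 -0.03]
False pos [-105.29    2.96   62.16] F [-4.6 -1.6 -0.1] M [-0.14  0.81 -0.  ]
[-105.28    2.97   62.11] [-4.8 -0.3  0.3] [-0.19  0.84 -0.04] 17.4583
```

It slid in freely and met the soft rollers at about -108, exactly as expected. I push about 0.8 mm more and then verify.

```bash
python3 - <<'E'
from h import *
go(-104.2,3.0,v=10); arm.wait(1.0);x,F,M=state();print(x.round(2),F.round(1),M.round(2),monitor.current_grip_force(),monitor.current_t())
g=imaging.grab_frame("scene"); c=proj(g,[[*inpress(Q,-90),70]])[0]
cv2.imwrite("pics/end.png",crop(g,c,90,80,6,[]))
E
```

```text
False pos [-104.63    2.95   62.16] F [-5.9 -1.5 -0.1] M [-0.18  0.96  0.02]
[-104.66    2.95   62.16] [-5.3 -0.9  1. ] [-0.21  0.91  0.  ] 85.15775084495544 18.7083
```

View pics/end.png

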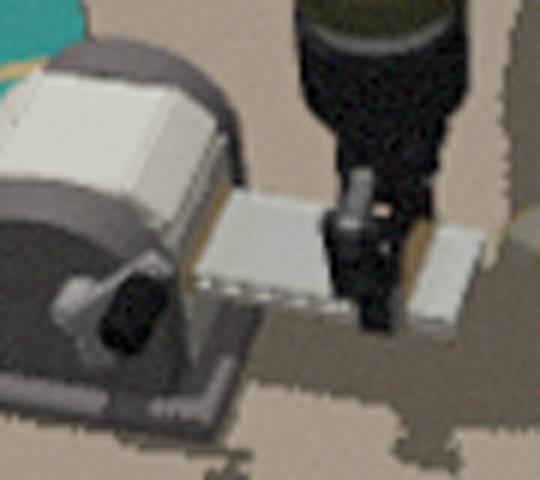

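The front band is just entering the slot, so the end is about 27 mm in. The pack is level and gripped, with a steady push of about 5.5 N. I hand in the job.

```bash
python3 -c "
from rig import arm
print(arm.job_done())"
```

```text
the job is handed in; nothing more can be done
None
```

I handed the job in with the white die pack level in the press slot, its end about 27 mm in against the rollers, still gripped and pushed with about 5.5 N; the hand-in returned no verdict.

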